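Fetch the dapping block from behind the stock

TASK

I need the small steel dapping block that is hemmed in on the bench rack. First clear the three tall things around it (glass jar, wooden bur block, metal canister) onto the leather mat so that all three stand there, then fetch the dapping block and set it down in the middle of the steel bench plate, and only then put the three tall things back upright in the rack, each on its own spot, where it stood at the start. Don't knock any of the three over, and leave the little pot of beads in the rack where it is.

Things in the scene. Friction and masses are not known exactly. Their poses are not given: they have to be found in the camera images.
- rack: Fixed plywood tray, 160 (x) x 270 mm (y), floor 8 mm above the bench, lip 16 mm high. Origin: centre of its underside, on the bench; x away from the robot, y left, within 0.2 rad. In its frame (mm): two tall things in front at about (-32, +43) and (-32, -43), one behind at (36, 78), which is where varies; dapping block at (22, 12), pot at (22, -70). Best gripped along y.
- mat: Fixed brown leather mat with a light seam near its edge, 230 mm (x) x 150 mm (y), 4 mm thick. Origin: centre of its underside, on the bench. The side area for the three tall things; it lies on one side of the rack, left or right, long side roughly away from the robot.
- plate: Fixed square bright steel bench plate, 100 x 100 mm, 12 mm thick. Origin: centre of its underside, on the bench. It lies on the other side of the rack from the mat.
- jar: Tall glass jar with brass findings inside and a black screw lid, diameter 52 mm, 88 mm high, 0.15 to 0.3 kg. Origin: centre of its underside; z up.
- burblock: Tall square light-wood block with nine small dark holes in its top, 46 x 46 mm, 86 mm high, about 0.13 kg. Origin: centre of its underside; z up, x and y square to its sides, within 0.12 rad of the rack's.
- canister: Tall slim plain aluminium canister with a flush lid, diameter 44 mm, 82 mm high, about 0.14 kg. Origin: centre of its underside; z up.
- dapblock: Low dark steel dapping block with round hollows in its top, 44 x 44 mm, 36 mm high, about 0.5 kg. Origin: centre of its underside; z up, x and y square to its sides, within 0.12 rad of the rack's.
- pot: Low clear round pot of brass beads, diameter 40 mm, 20 mm high, light (40 g), standing loose in the rack beside the dapping block. Leave it alone. Origin: centre of its underside.

How it is judged:
By the outcome, as a careful person would: the job done as asked, in the order asked, and still so for the second after the job is handed in, with the robot touching nothing.
It also fails if it takes over 128 s, if anything falls off the work surface, if the arm or the gripper's body presses on something with over 40 N, if the wrist force passes 120 N, or if a joint passes its speed limit or range.

ROBOT

A 7-joint arm with a two-finger parallel gripper is mounted at the origin on the work surface. World frame = base frame: x ahead of the robot, y to its left, z up, the work surface at z = 0. Lengths are in mm, angles in rad, forces in N, time in s.
With the tool pointing down it reaches from about 425 to 925 mm from the base axis. Payload 6.8 kg.
Tool frame: the origin (TCP) lies between the finger pads; the fingertips stand 17 mm ahead of it and the grasp point (between the pads) lies 2 mm behind it; z points along the fingers, y is the line along which they close (so a half turn about z gives the same grasp; the last joint's range is limited). The gripper opens to 88 mm and grips with 3 to 60 N. Pads are 20 mm wide; open, the fingers measure 115 mm over their backs; the gripper's body (75 mm by 178 mm) begins 61 mm behind the grasp point.
Start: joints at [1.193, 0.477, 0.022, 1.555, -0.011, 1.109, -0.083], TCP at [179.922, -650.596, 239.664] pointing down, gripper open.
Joint ranges: [-2.96, 2.96], [-0.34, 2.1], [-1.41, 1.46], [0.24, 2.44], [-1.37, 4.51], [0.17, 1.92], [-2.96, 2.96]. Speed limits (rad/s): [2.39, 2.39, 3.14, 3.14, 3.14, 3.14, 3.14].

INTERFACE

Orientations are given as a rotation vector (axis times angle).
In Python, from bench import get_state, read_camera, get_calibration, close_job gives the robot as it stands.
- The arm moves only by the tool move_arm, never from a script. Its argument "motion" is a list of rows, each a list of 7 numbers: the shift along the world's x, y, z in m, then the turn, a rotation vector about the world's x, y, z in rad, then the opening, from 0 (shut) to 1 (fully open). In form: [[tx, ty, tz, ax, ay, az, claw], ...]. A call has 1 to 20 rows; each row is the pose to reach, as a shift and turn from the pose commanded when the call began; what a row does not reach only later rows make up. A row lasts 1/8 s, in which the tool goes at most 62.5 mm and 10.7 degrees, less where a joint would pass 70% of its speed; a pose out of reach is approached as far as the arm can. A call with a gripper value outside its range is refused whole. The fingers move at their own pace and stop on an object; the grip force is fixed at half the most. Time passes only in rows, so rows that repeat a pose let the fingers close. It gives the time, the measured TCP pose, the force, the opening and the grip force at its end, in the units of the state.
- get_state(): the state, without advancing time (a new reading comes with each control period).
- read_camera(name): name is "scene" or "side" or "wrist"; returns the picture (400x640x3 uint8, blue, green, red); there is no depth.
- get_calibration(name): a dict with "fovy" (degrees; the focal length in pixels is half the picture's height over the tangent of half this angle, whatever the lens; pixels are square), "cx", "cy" (the principal point, pixels), "k1" (the pictures are not rectified: a ray, as slopes to the right and down, at radius r is drawn at 1 + k1 r^2 times it, then the intrinsics apply), "camera_from_world" (4x4, takes a point from world to camera coordinates); the wrist camera has in their place "tool_from_camera" (4x4, takes a point from camera to tool coordinates, whose origin is the TCP and whose axes are the flange's). Camera axes: x right, y down, z forward; pixel columns grow to the right and rows downward; lengths in mm; the calibration is good to about 2 mm. A picture is of the moment at which its call begins: read the wrist's pose just before it. get_calibration takes no time and is no camera call.
- close_job(): hands the job in; it is judged then, once.
The state is a dict: "clock": time; "joint_positions": joint angles; "joint_velocities": joint speeds; "effort": joint torques, N m; "eef_pos": TCP position; "orientation": TCP orientation; "force": force on the tool from outside, world axes, zero at the start; "ft_torque": the same for the moment, N m; "width": opening from 0.0 (shut) to 1.0 (fully open); "finger_force": force on a finger pad.
Only numpy, scipy, OpenCV 4.12 (cv2) and the standard library are available. Lean on these libraries where they do the work, as an engineer would, in place of code of your own. Each camera call takes 0.05 s, during which the arm holds its last target. There are 200 camera calls.

## Working session

There is one attempt and no reset: what is moved stays moved. The work goes in short steps, Python scripts to look and compute and a tool call to move; the robot and the scene stay as the last step left them, time stands still between calls to the robot, and variables do not carry over. Pictures are saved under pics/ and viewed, at most 14 in all, crops included, and the job is handed in when it is done.

Besides the shell and the picture viewer there is one more tool, called after "Request:" by a JSON object that holds its "method" and its "body", one argument or row to a line. move_arm: Moves the arm, as the interface text tells. Its arguments: {"type":"object","properties":{"motion":{"type":"array"}},"required":["motion"]}

```bash
ls; mkdir -p pics; python3 - <<'E'
from bench import *
import cv2
s=get_state();print(s)
for n in ("scene","side"):
    cv2.imwrite(f"pics/{n}0.png",read_camera(n))
for n in ("scene","side","wrist"):print(n,get_calibration(n))
E
```

```text
pics
{'clock': 0.0, 'joint_positions': array([ 1.19291816,  0.4777948 ,  0.02234968,  1.55644177, -0.01147258,
        1.10934126, -0.08307714]), 'joint_velocities': array([ 9.00860903e-05,  9.16408472e-04,  1.18600249e-03, -8.78440525e-04,
        1.75614961e-03,  8.06313052e-04, -3.23837528e-04]), 'effort': array([ 1.79595863e-04, -5.82849348e+01,  1.53446451e+00, -2.72604632e+01,
       -5.44201350e-02,  1.70671596e-02,  1.76821254e-04]), 'eef_pos': array([ 179.71626545, -650.02949923,  238.6895737 ]), 'orientation': array([-3.11125144e+00, -4.22313827e-01,  6.50553142e-04]), 'force': array([-0.47359971,  0.15172558,  0.0180088 ]), 'ft_torque': array([-0.02598046,  0.03876002, -0.01374268]), 'finger_force': 0.0, 'width': 1.0005236977158123}
scene {'fovy': 42.74413777718556, 'cx': 315.2859291558264, 'cy': 203.82382943678394, 'k1': 0.011888625111688094, 'camera_from_world': array([[ 8.49389806e-01,  5.27716571e-01, -7.22348603e-03,
        -4.62584568e+02],
       [ 4.60096562e-01, -7.47117981e-01, -4.79714369e-01,
        -2.37983841e+02],
       [-2.58550018e-01,  4.04140994e-01, 
[... 382 characters left out ...]
7242e-01, -6.63760346e-01,
         2.94773912e+02],
       [ 3.96475492e-01, -5.32350658e-01, -7.47937137e-01,
         7.62577805e+02],
       [ 0.00000000e+00,  0.00000000e+00,  0.00000000e+00,
         1.00000000e+00]])}
wrist {'fovy': 67.54206370121626, 'cx': 317.57423435210376, 'cy': 204.7172566801676, 'k1': -0.044760919725028034, 'tool_from_camera': array([[ 5.06914866e-04, -9.61524702e-01, -2.74718020e-01,
         7.50939813e+01],
       [ 9.99999510e-01,  2.53921078e-04,  9.56483411e-04,
        -3.17141821e-01],
       [-8.49925731e-04, -2.74718371e-01,  9.61524360e-01,
        -1.44241059e+02],
       [ 0.00000000e+00,  0.00000000e+00,  0.00000000e+00,
         1.00000000e+00]])}
```

View pics/scene0.png

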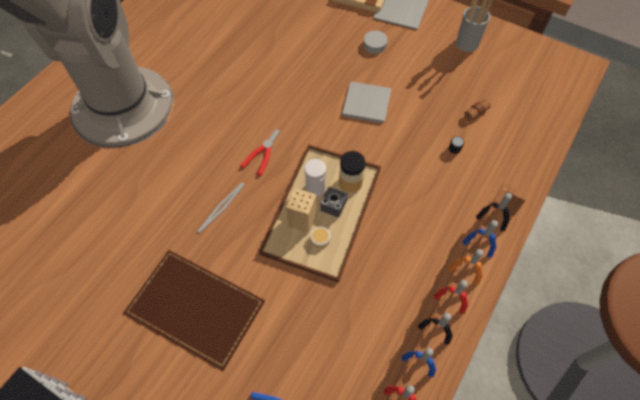

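View pics/side0.png

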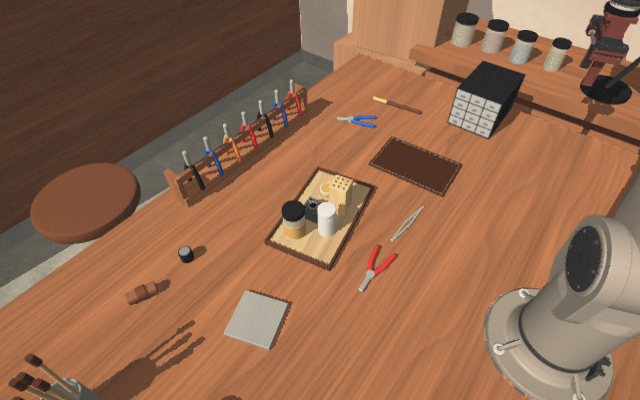

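The scene view shows the mat at lower left (about 195,308, so world -y) and the plate at top (368,103, so +y). In the rack, the canister top is at (316,165), jar lid (352,160), bur block (302,198), dapping block (334,200) and pot (319,236). The side view agrees.

```bash
cat > h.py <<'E'
import numpy as np, cv2
from scipy.spatial.transform import Rotation as Ro
from scipy.optimize import least_squares
from bench import *
def cam(name,st=None):
    c=get_calibration(name); f=200/np.tan(np.radians(c["fovy"]/2))
    if name=="wrist":
        T=np.eye(4);T[:3,:3]=Ro.from_rotvec(st["orientation"]).as_matrix();T[:3,3]=st["eef_pos"]
        M=np.linalg.inv(T@c["tool_from_camera"])
    else: M=c["camera_from_world"]
    return dict(M=np.array(M),f=f,c=np.array([c["cx"],c["cy"]]),k=c["k1"])
def proj(C,P):
    P=np.atleast_2d(P)@C["M"][:3,:3].T+C["M"][:3,3]; s=P[:,:2]/P[:,2:]
    return s*(1+C["k"]*(s**2).sum(1,keepdims=True))*C["f"]+C["c"]
def ray(C,uv):
    d=(np.array(uv,float)-C["c"])/C["f"]; s=d.copy()
    for _ in range(20): s=d/(1+C["k"]*(s@s))
    R=C["M"][:3,:3]; return -R.T@C["M"][:3,3], R.T@np.append(s,1)
def onz(C,uv,z):
    o,d=ray(C,uv); return o+d*(z-o[2])/d[2]
def tri(obs):
    A=np.zeros((3,3));b=np.zeros(3)
    for C,uv in obs:
        o,d=ray(C,uv);d/=np.linalg.norm(d);Q=np.eye(3)-np.outer(d,d);A+=Q;b+=Q@o
    return np.linalg.solve(A,b)
def fitrect(obs,w,h,z):
    """obs: (cam, 4x2 pixels) in corner order (+,+),(+,-),(-,-),(-,+) -> x,y,yaw"""
    q=np.array([[w,h],[w,-h],[-w,-h],[-w,h]])/2
    def r(p):
        c,s=np.cos(p[2]),np.sin(p[2]);X=np.c_[q@np.array([[c,s],[-s,c]])+p[:2],np.full(4,z)]
        return np.concatenate([(proj(C,X)-np.array(u)).ravel() for C,u in obs])
    x0=np.mean([onz(C,np.mean(u,0),z) for C,u in obs],0)
    s=least_squares(r,[x0[0],x0[1],0]); return s.x, np.sqrt(np.mean(s.fun**2))
E
python3 - <<'E'
from h import *
np.set_printoptions(precision=3,suppress=True)
S,D=cam("scene"),cam("side")
# scene img: +x right-down, +y right-up
print("rack",fitrect([(S,[(380,164),(338,277),(263,253),(311,148)]),(D,[(267,240),(320,169),(375,186),(330,267)])],160,270,16))
print("mat",fitrect([(S,[(264,300),(222,364),(126,308),(170,252)]),(D,[(370,163),(396,139),(462,161),(443,194)])],230,150,4))
print("plate",fitrect([(S,[(391,87),(385,122),(344,116),(354,83)])],100,100,12),fitrect([(D,[(225,332),(246,291),(290,302),(270,347)])],100,100,12))
for n,a,b in [("can",(316,165),(327,209)),("jar",(352,160),(293,208)),("bur",(302,198),(341,182)),("dap",(334,198),(314,204)),("pot",(319,236),(328,187))]:
    print(n,tri([(S,a),(D,b)]))
s=get_state();R=Ro.from_rotvec(s["orientation"]).as_matrix();print(R)
E
```

```text
rack (array([557.253,   7.262,   0.202]), np.float64(2.093858899941791))
mat (array([ 455.401, -299.739,    0.058]), np.float64(2.86204831273096))
plate (array([502.212, 307.474,   0.344]), np.float64(1.439189852491434)) (array([493.421, 309.354,   0.341]), np.float64(0.8244153433167456))
can [515.962  46.449  90.192]
jar [575.178  93.134  95.475]
bur [535.767 -36.408  97.863]
dap [574.101  22.454  44.183]
pot [589.739 -58.85   25.874]
[[ 0.964  0.267 -0.001]
 [ 0.267 -0.964  0.001]
 [-0.    -0.002 -1.   ]]
```

Request:
{"method": "move_arm", "body": {
  "motion": [
    [0.0125,0.02,0,0,0,0,0.75],
    [0.04,0.065,0,0,0,0,0.75],
    [0.07,0.12,0,0,0,-0.01,0.75],
    [0.1,0.175,0,0,0,-0.02,0.75],
    [0.13,0.23,0,0,0,-0.03,0.75],
    [0.16,0.285,0,0,0,-0.04,0.75],
    [0.19,0.34,0,0,0,-0.05,0.75],
    [0.225,0.395,0,0,0,-0.06,0.75],
    [0.26,0.45,0,0,0,-0.07,0.75],
    [0.29,0.505,0,0,0,-0.07,0.75],
    [0.32,0.56,0,0,0,-0.07,0.75],
    [0.35,0.61,0,0,0,-0.07,0.75],
    [0.365,0.64,0,0,0,-0.07,0.75],
    [0.375,0.65,0,0,0,-0.07,0.75],
    [0.375,0.65,0,0,0,-0.07,0.75],
    [0.375,0.65,0,0,0,-0.07,0.75]
  ]
}}

```text
clock: 2.1
eef_pos: [554.3, -2.9, 239.4]
orientation: [3.125, 0.309, -0.002]
force: [0.0, -1.0, -0.0]
width: 0.752
finger_force: 0.0
```

```bash
python3 - <<'E'
from h import *
s=get_state();print(s["clock"],s["eef_pos"],s["orientation"],s["joint_velocities"].round(3),s["width"])
im=read_camera("wrist");cv2.imwrite("pics/w1.png",im)
cv2.imwrite("pics/w1c.png",cv2.resize(im[20:390,80:560],None,fx=1.6,fy=1.6))
np.save("w1.npy",np.r_[s["eef_pos"],s["orientation"]])
E
```

```text
2.1 [554.26543424  -2.86868315 239.40944827] [ 3.12538210e+00  3.08764273e-01 -1.62272426e-03] [ 0.006 -0.004 -0.001  0.001 -0.001 -0.002 -0.004] 0.7524878203097861
```

View pics/w1c.png

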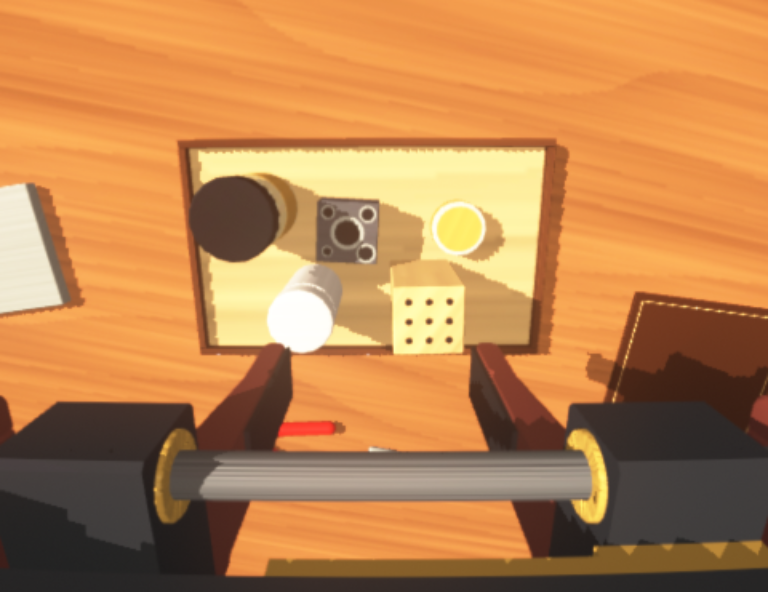

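The wrist view shows the rack with, in the crop, jar lid (234,219), canister lid (300,321), bur block top (427,320), dapping block (348,231) and pot (459,228). I'll take a second wrist view from a shifted place to get heights.

Request:
{"method": "move_arm", "body": {
  "motion": [
    [-0.02,0.01,0,0,0,0,0.75],
    [-0.05,0.03,0,0,0,0,0.75],
    [-0.075,0.05,0,0,0,0,0.75],
    [-0.08,0.06,0,0,0,0,0.75],
    [-0.08,0.06,0,0,0,0,0.75],
    [-0.08,0.06,0,0,0,0,0.75]
  ]
}}

```text
clock: 2.9
eef_pos: [475.8, 58.4, 239.7]
orientation: [3.126, 0.311, 0.001]
force: [0.0, 1.0, 0.6]
width: 0.751
finger_force: 0.0
```

```bash
python3 - <<'E'
from h import *
s=get_state();print(s["clock"],s["eef_pos"],s["orientation"])
im=read_camera("wrist");cv2.imwrite("pics/w2.png",im)
cv2.imwrite("pics/w2c.png",cv2.resize(im[20:390,80:560],None,fx=1.6,fy=1.6))
np.save("w2.npy",np.r_[s["eef_pos"],s["orientation"]])
E
```

```text
2.9 [475.82037301  58.35672739 239.72228561] [3.12600386e+00 3.10708915e-01 7.17311768e-04]
```

View pics/w2c.png

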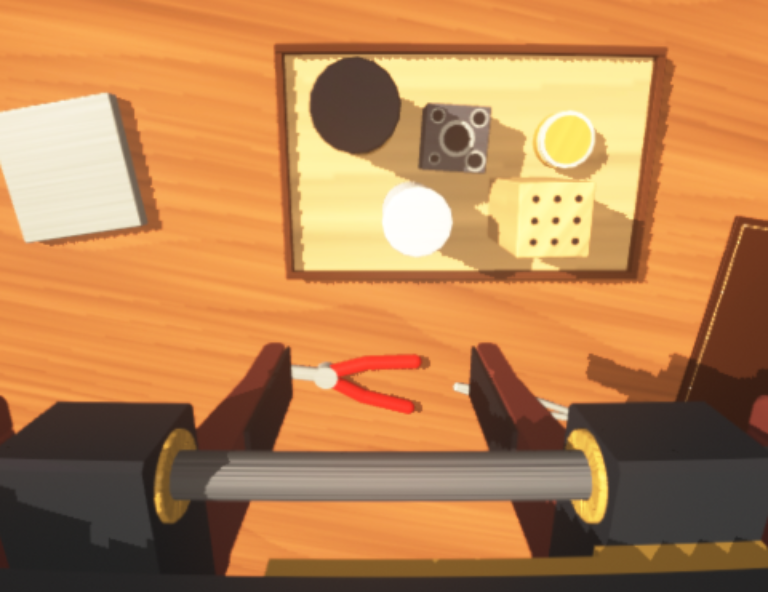

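```bash
cat > m1.py <<'E'
from h import *
np.set_printoptions(precision=2,suppress=True)
def wc(f):
    a=np.load(f);return cam("wrist",dict(eef_pos=a[:3],orientation=a[3:]))
A,B,S,D=wc("w1.npy"),wc("w2.npy"),cam("scene"),cam("side")
p=lambda u:np.array(u,float)/1.6+[80,20]
if __name__=="__main__":
    ra=[(180,142),(556,140),(537,353),(202,353)];rb=[(277,46),(666,49),(640,280),(289,278)]
    for z in(0,16):print("rack",z,fitrect([(A,p(ra)),(B,p(rb))],160,270,z))
    r,_=fitrect([(A,p(ra)),(B,p(rb))],160,270,16)
    c,s_=np.cos(r[2]),np.sin(r[2])
    for n,a,b in [("jar",(234.5,219),(355,105)),("can",(300,321),(417,220)),("bur",(429,322),(556,220)),("dap",(347,233),(457,138)),("pot",(459,228),(567,139))]:
        P=tri([(A,p(a)),(B,p(b))]);d=P[:2]-r[:2]
        print(n,P,"rack frame",c*d[0]+s_*d[1],-s_*d[0]+c*d[1], "A,B reproj",(proj(A,P)-p(a)).round(1),(proj(B,P)-p(b)).round(1))
    def yaw(C,L,z):
        q=np.array([onz(C,p(u),z)[:2] for u in L]) # TL TR BR BL
        v=(q[0]-q[1])+(q[3]-q[2]);w=(q[0]-q[3])+(q[1]-q[2])
        return np.arctan2(-v[0],v[1]),np.arctan2(w[1],w[0]),q.mean(0)
    print("bur",yaw(A,[(408,302),(450,302),(450,341),(409,341)],94),yaw(B,[(536,198),(579,198),(575,241.5),(533,242)],94))
    print("dap",yaw(A,[(328,212),(368,214),(366,253),(327,252)],44),yaw(B,[(439,116),(480,118),(475,160),(434,158)],44))
    for u in [(108,93),(145,228),(24,242)]:print("plate",onz(B,p(u),12))
    for C,P in((S,[575,95,96]),):pass
E
python3 m1.py
```

```text
rack 0 (array([557.67,   5.4 ,   0.2 ]), np.float64(7.2692294120858465))
rack 16 (array([557.79,   6.68,   0.2 ]), np.float64(3.5996839763474413))
jar [576.16  92.96  89.63] rack frame 35.184507396807405 80.89212363659072 A,B reproj [[-0.4 -0.4]] [[0.4 0.5]]
can [518.31  43.41  88.67] rack frame -31.37773363361668 43.8526663071289 A,B reproj [[-0.3 -0.4]] [[0.3 0.4]]
bur [536.03 -38.23  95.28] rack frame -30.264883361053645 -39.67390342521154 A,B reproj [[-0.2 -0.2]] [[0.2 0.2]]
dap [573.59  24.82  45.06] rack frame 19.098150467800888 14.630062537668868 A,B reproj [[-0. -0.]] [[0. 0.]]
pot [590.66 -56.1   25.42] rack frame 19.704785621506545 -68.06461463844268 A,B reproj [[-0.  -0.1]] [[0.  0.1]]
bur (np.float64(0.1963032632301574), np.float64(0.2383824694584927), array([535.66, -38.78])) (np.float64(0.20974969609882668), np.float64(0.21333093866043099), array([536.03, -38.4 ]))
dap (np.float64(0.15850895618686706), np.float64(0.14140058685907114), array([573.45,  24.65])) (np.float64(0.1567176727393074), np.float64(0.11381078203772918), array([573.59,  24.68]))
plate [557.94 279.18  12.  ]
plate [463.08 244.13  12.  ]
plate [432.86 341.5   12.  ]
```

Measured in mm, with tops at the expected heights:

| Item | x, y | Yaw (rad) |
|---|---|---|
| Jar | (576, 93) | – |
| Canister | (518, 44) | – |
| Bur block | (536, -38) | 0.21 |
| Dapping block | (573.6, 24.7) | 0.15 |
| Plate centre | (496, 310) | – |
| Mat centre | (455, -300) | – |

The bur block goes first.

Request:
{"method": "move_arm", "body": {
  "motion": [
    [0.015,-0.025,0,0,0,0,0.75],
    [0.035,-0.06,0,0,0,0,0.75],
    [0.055,-0.088,0,0,0,0.01,0.75],
    [0.061,-0.098,-0.02,0,0,0.01,0.75],
    [0.061,-0.098,-0.06,0,0,0.01,0.75],
    [0.061,-0.098,-0.1,0,0,0.01,0.75],
    [0.061,-0.098,-0.14,0,0,0.01,0.75],
    [0.061,-0.098,-0.168,0,0,0.01,0.75],
    [0.061,-0.098,-0.177,0,0,0.01,0.75],
    [0.061,-0.098,-0.177,0,0,0.01,0.75],
    [0.061,-0.098,-0.177,0,0,0.01,0.3],
    [0.061,-0.098,-0.177,0,0,0.01,0],
    [0.061,-0.098,-0.177,0,0,0.01,0],
    [0.061,-0.098,-0.177,0,0,0.01,0],
    [0.061,-0.098,-0.177,0,0,0.01,0],
    [0.061,-0.098,-0.177,0,0,0.01,0]
  ]
}}

```text
clock: 4.95
eef_pos: [536.6, -38.6, 63.6]
orientation: [3.124, 0.329, 0.002]
force: [-1.9, -0.3, 6.2]
width: 0.523
finger_force: 30.0
```

Request:
{"method": "move_arm", "body": {
  "motion": [
    [0,0,0.015,0,0,0,0],
    [0,0,0.05,0,0,0,0],
    [0,0,0.09,0,0,0,0],
    [0,-0.01,0.115,0,0,0,0],
    [-0.001,-0.035,0.12,0,0,0,0],
    [-0.002,-0.075,0.12,0,0,0,0],
    [-0.003,-0.12,0.12,0,0,0,0],
    [-0.004,-0.165,0.12,0,0,0,0],
    [-0.005,-0.21,0.12,0,0,0,0],
    [-0.006,-0.245,0.115,0,0,0,0],
    [-0.006,-0.26,0.09,0,0,0,0],
    [-0.006,-0.262,0.055,0,0,0,0],
    [-0.006,-0.262,0.025,0,0,0,0],
    [-0.006,-0.262,0.006,0,0,0,0],
    [-0.006,-0.262,-0.002,0,0,0,0],
    [-0.006,-0.262,-0.003,0,0,0,0],
    [-0.006,-0.262,-0.0035,0,0,0,0],
    [-0.006,-0.262,-0.0035,0,0,0,0]
  ]
}}

```text
clock: 7.2
eef_pos: [530.3, -300.8, 59.9]
orientation: [3.124, 0.329, 0.002]
force: [0.4, 0.4, -0.9]
width: 0.522
finger_force: 30.0
```

Request:
{"method": "move_arm", "body": {
  "motion": [
    [0,0,0,0,0,0,0.75],
    [0,0,0,0,0,0,0.75],
    [0,0,0,0,0,0,0.75],
    [0,0,0.02,0,0,0,0.75],
    [0,0,0.065,0,0,0,0.75],
    [0,0.01,0.11,0,0,0,0.75],
    [-0.001,0.04,0.13,0,0,0,0.75],
    [-0.003,0.085,0.13,0,0,0,0.75],
    [-0.005,0.135,0.13,0,0,0,0.75],
    [-0.007,0.19,0.13,0,0,0,0.75],
    [-0.009,0.245,0.13,0,0,0,0.75],
    [-0.011,0.295,0.13,0,0,0,0.75],
    [-0.012,0.33,0.13,0,0,-0.01,0.75],
    [-0.012,0.344,0.13,0,0,-0.01,0.75],
    [-0.012,0.344,0.11,0,0,-0.01,0.75],
    [-0.012,0.344,0.07,0,0,-0.01,0.75],
    [-0.012,0.344,0.03,0,0,-0.01,0.75],
    [-0.012,0.344,0.007,0,0,-0.01,0.75],
    [-0.012,0.344,0.001,0,0,-0.01,0.75],
    [-0.012,0.344,0.001,0,0,-0.01,0.75]
  ]
}}

```text
clock: 9.7
eef_pos: [518.4, 42.8, 60.7]
orientation: [3.126, 0.312, 0.001]
force: [-0.4, -0.3, 0.0]
width: 0.749
finger_force: 0.0
```

Request:
{"method": "move_arm", "body": {
  "motion": [
    [0,0,0,0,0,0,0.4],
    [0,0,0,0,0,0,0],
    [0,0,0,0,0,0,0],
    [0,0,0,0,0,0,0],
    [0,0,0,0,0,0,0],
    [0,0,0,0,0,0,0]
  ]
}}

```text
clock: 10.45
eef_pos: [518.4, 43.4, 60.8]
orientation: [3.126, 0.313, 0.002]
force: [-0.2, -0.0, 6.1]
width: 0.495
finger_force: 30.0
```

Request:
{"method": "move_arm", "body": {
  "motion": [
    [0,0,0.015,0,0,0,0],
    [0,0,0.05,0,0,0,0],
    [0,0,0.09,0,0,0,0],
    [0,-0.01,0.115,0,0,0,0],
    [-0.005,-0.035,0.12,0,0,0,0],
    [-0.013,-0.075,0.12,0,0,0,0],
    [-0.022,-0.12,0.12,0,0,0,0],
    [-0.031,-0.168,0.12,0,0,0,0],
    [-0.041,-0.22,0.12,0,0,0,0],
    [-0.05,-0.27,0.12,0,0,0,0],
    [-0.059,-0.315,0.12,0,0,0,0],
    [-0.063,-0.338,0.11,0,0,0,0],
    [-0.063,-0.343,0.08,0,0,0,0],
    [-0.063,-0.343,0.045,0,0,0,0],
    [-0.063,-0.343,0.018,0,0,0,0],
    [-0.063,-0.343,0.003,0,0,0,0],
    [-0.063,-0.343,-0.003,0,0,0,0],
    [-0.063,-0.343,-0.0035,0,0,0,0],
    [-0.063,-0.343,-0.0035,0,0,0,0]
  ]
}}

```text
clock: 12.82
eef_pos: [455.5, -299.9, 57.5]
orientation: [3.125, 0.313, 0.002]
force: [1.1, -0.1, -1.4]
width: 0.497
finger_force: 30.0
```

Request:
{"method": "move_arm", "body": {
  "motion": [
    [0,0,0,0,0,0,0.75],
    [0,0,0,0,0,0,0.75],
    [0,0,0,0,0,0,0.75],
    [0,0,0.02,0,0,0,0.75],
    [0,0,0.065,0,0,0,0.75],
    [0.002,0.01,0.11,0,0,0,0.75],
    [0.011,0.035,0.13,0,0,0,0.75],
    [0.024,0.08,0.13,0,0,0,0.78],
    [0.039,0.13,0.13,0,0,0,0.78],
    [0.055,0.18,0.13,0,0,0,0.78],
    [0.071,0.23,0.13,0,0,0,0.78],
    [0.086,0.28,0.13,0,0,0,0.78],
    [0.101,0.33,0.13,0,0,0,0.78],
    [0.115,0.375,0.13,0,0,0,0.78],
    [0.121,0.393,0.13,0,0,0,0.78],
    [0.121,0.393,0.11,0,0,0,0.78],
    [0.121,0.393,0.07,0,0,0,0.78],
    [0.121,0.393,0.03,0,0,0,0.78],
    [0.121,0.393,0.013,0,0,0,0.78],
    [0.121,0.393,0.011,0,0,0,0.78]
  ]
}}

```text
clock: 15.32
eef_pos: [575.5, 92.5, 67.1]
orientation: [3.125, 0.312, -0.003]
force: [0.4, 0.5, 0.2]
width: 0.78
finger_force: 0.0
```

Request:
{"method": "move_arm", "body": {
  "motion": [
    [0,0,0,0,0,0,0.78],
    [0,0,0,0,0,0,0.4],
    [0,0,0,0,0,0,0],
    [0,0,0,0,0,0,0],
    [0,0,0,0,0,0,0],
    [0,0,0,0,0,0,0]
  ]
}}

```text
clock: 16.08
eef_pos: [576.6, 93.5, 68.6]
orientation: [3.126, 0.313, 0.002]
force: [-1.2, 0.2, 6.5]
width: 0.589
finger_force: 30.0
```

Request:
{"method": "move_arm", "body": {
  "motion": [
    [0,0,0.015,0,0,0,0],
    [0,0,0.05,0,0,0,0],
    [0,0,0.09,0,0,0,0],
    [-0.003,-0.006,0.115,0,0,0,0],
    [-0.013,-0.026,0.12,0,0,0,0],
    [-0.03,-0.06,0.12,0,0,0,0],
    [-0.05,-0.1,0.12,0,0,0,0],
    [-0.071,-0.143,0.12,0,0,0,0],
    [-0.093,-0.187,0.12,0,0,0,0],
    [-0.115,-0.231,0.12,0,0,0,0],
    [-0.137,-0.275,0.12,0,0,0,0],
    [-0.158,-0.317,0.12,0,0,0,0],
    [-0.176,-0.353,0.12,0,0,0,0],
    [-0.189,-0.38,0.12,0,0,0,0],
    [-0.196,-0.393,0.11,0,0,0,0],
    [-0.196,-0.393,0.08,0,0,0,0],
    [-0.196,-0.393,0.045,0,0,0,0],
    [-0.196,-0.393,0.018,0,0,0,0],
    [-0.196,-0.393,0.004,0,0,0,0],
    [-0.196,-0.393,-0.003,0,0,0,0]
  ]
}}

```text
clock: 18.58
eef_pos: [379.4, -298.8, 64.1]
orientation: [-3.124, -0.314, 0.002]
force: [-10.3, 11.3, 44.6]
width: 0.589
finger_force: 30.0
```

Request:
{"method": "move_arm", "body": {
  "motion": [
    [0,0,0,0,0,0,0],
    [0,0,-0.0005,0,0,0,0],
    [0,0,-0.0005,0,0,0,0.75],
    [0,0,0,0,0,0,0.75],
    [0,0,0,0,0,0,0.75],
    [0,0,0.02,0,0,0,0.75],
    [0,0,0.065,0,0,0,0.75],
    [0,0,0.11,0,0,0,0.75],
    [0.01,0.02,0.15,0,0,0,0.75],
    [0.035,0.055,0.17,0,0,0,0.75],
    [0.065,0.1,0.175,0,0,0,0.75],
    [0.09,0.145,0.175,0,0,0,0.75],
    [0.1,0.16,0.175,0,0,0,0.75],
    [0.1,0.16,0.175,0,0,0,0.75],
    [0.1,0.16,0.175,0,0,0,0.75]
  ]
}}

```text
clock: 20.45
eef_pos: [479.2, -140.8, 239.5]
orientation: [3.126, 0.311, -0.001]
force: [-1.0, -0.5, 0.1]
width: 0.75
finger_force: 0.0
```

```bash
python3 - <<'E'
from h import *
s=get_state();print(s["clock"],s["eef_pos"],s["orientation"])
im=read_camera("wrist");cv2.imwrite("pics/w3.png",im)
np.save("w3.npy",np.r_[s["eef_pos"],s["orientation"]])
E
```

```text
20.45 [ 479.21407746 -140.78107553  239.49887849] [ 3.12574071e+00  3.10934765e-01 -1.09658733e-03]
```

View pics/w3.png

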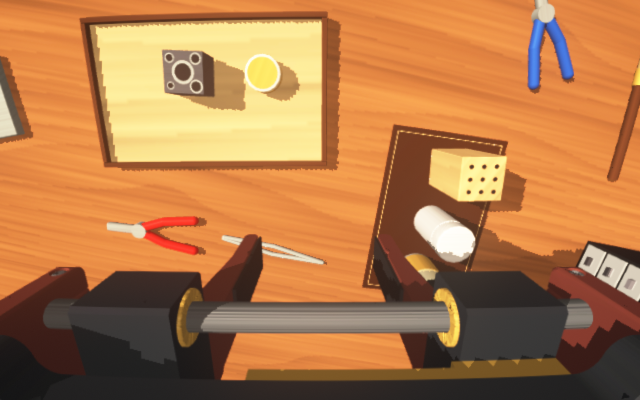

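The wrist view shows the dapping block at (184,72), the pot (263,72), and the bur block and canister upright on the mat. The jar is hidden behind the finger and the force peaked on its placing, so I'll check it with the scene camera.

```bash
python3 - <<'E'
from h import *
a=read_camera("scene")[190:390,60:400];b=read_camera("side")[110:270,240:500]
a=cv2.resize(a,None,fx=2,fy=2);b=cv2.resize(b,None,fx=1.3*2,fy=2.6)[:400]
cv2.imwrite("pics/s1.png",a)
s=cam("scene");print(proj(s,[[379.9,-300,92],[379.9,-300,4],[454.9,-299.6,86],[529.9,-300.6,90]]))
np.save("t.npy",0)
w=np.load("w3.npy");C=cam("wrist",dict(eef_pos=w[:3],orientation=w[3:]))
q=np.array([onz(C,u,44)[:2] for u in [(170,57),(199,59),(195,88),(168,87),(184,72)]]);print(q,q[:4].mean(0))
print("mat",[onz(C,u,4).round(0) for u in [(396,125),(507,142)]])
E
```

```text
[[150.70044302 268.14706144]
 [163.65954252 284.67051789]
 [183.98635152 289.83685857]
 [216.7872411  311.18531113]]
[[585.83325041  39.50845574]
 [589.42306072   8.7233767 ]
 [559.64957486   9.92592625]
 [555.28352439  39.14246138]
 [573.63754132  23.27234967]] [572.54735259  24.32505502]
mat [array([ 566., -222.,    4.]), array([ 575., -367.,    4.])]
```

View pics/s1.png

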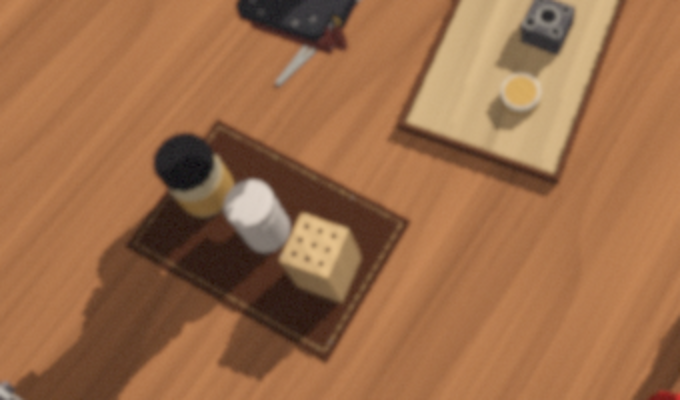

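All three stand upright on the mat, with the jar lid at crop (187,160), matching its predicted place. Next is the dapping block.

Request:
{"method": "move_arm", "body": {
  "motion": [
    [0.01,0.018,0,0,0,0,0.72],
    [0.03,0.055,0,0,0,-0.02,0.72],
    [0.055,0.1,0,0,0,-0.04,0.72],
    [0.08,0.142,0,0,0,-0.05,0.72],
    [0.092,0.162,-0.01,0,0,-0.05,0.72],
    [0.0935,0.1645,-0.04,0,0,-0.05,0.72],
    [0.0935,0.1645,-0.08,0,0,-0.05,0.72],
    [0.0935,0.1645,-0.12,0,0,-0.05,0.72],
    [0.0935,0.1645,-0.16,0,0,-0.05,0.72],
    [0.0935,0.1645,-0.19,0,0,-0.05,0.72],
    [0.0935,0.1645,-0.205,0,0,-0.05,0.72],
    [0.0935,0.1645,-0.21,0,0,-0.05,0.72],
    [0.0935,0.1645,-0.21,0,0,-0.05,0.72],
    [0.0935,0.1645,-0.21,0,0,-0.05,0.3],
    [0.0935,0.1645,-0.21,0,0,-0.05,0],
    [0.0935,0.1645,-0.21,0,0,-0.05,0],
    [0.0935,0.1645,-0.21,0,0,-0.05,0],
    [0.0935,0.1645,-0.21,0,0,-0.05,0],
    [0.0935,0.1645,-0.21,0,0,-0.05,0]
  ]
}}

```text
clock: 22.98
eef_pos: [573.9, 25.0, 30.4]
orientation: [3.133, 0.235, 0.002]
force: [-0.8, -0.2, 6.6]
width: 0.498
finger_force: 30.0
```

Request:
{"method": "move_arm", "body": {
  "motion": [
    [0,0,0.012,0,0,0,0],
    [0,0,0.04,0,0,0,0],
    [0,0.005,0.07,0,0,0,0],
    [-0.006,0.025,0.08,0,0,0.01,0],
    [-0.016,0.06,0.08,0,0,0.04,0],
    [-0.028,0.105,0.08,0,0,0.07,0],
    [-0.041,0.15,0.08,0,0,0.1,0],
    [-0.053,0.195,0.08,0,0,0.14,0],
    [-0.065,0.24,0.08,0,0,0.17,0],
    [-0.074,0.273,0.077,0,0,0.2,0],
    [-0.077,0.285,0.06,0,0,0.2,0],
    [-0.077,0.285,0.035,0,0,0.2,0],
    [-0.077,0.285,0.016,0,0,0.2,0],
    [-0.077,0.285,0.008,0,0,0.2,0],
    [-0.077,0.285,0.005,0,0,0.2,0],
    [-0.077,0.285,0.0045,0,0,0.2,0],
    [-0.077,0.285,0.0045,0,0,0.2,0]
  ]
}}

```text
clock: 25.1
eef_pos: [497.0, 310.2, 34.7]
orientation: [-3.093, -0.546, -0.002]
force: [0.3, -0.2, -5.2]
width: 0.502
finger_force: 30.0
```

Request:
{"method": "move_arm", "body": {
  "motion": [
    [0,0,-0.0005,0,0,0,0],
    [0,0,-0.001,0,0,0,0],
    [0,0,-0.001,0,0,0,0]
  ]
}}

```text
clock: 25.48
eef_pos: [497.0, 310.2, 34.4]
orientation: [-3.094, -0.546, -0.002]
force: [-2.0, -1.6, 6.0]
width: 0.5
finger_force: 30.0
```

Contact made. I'll release, back off and look.

Request:
{"method": "move_arm", "body": {
  "motion": [
    [0,0,0,0,0,0,0.7],
    [0,0,0,0,0,0,0.7],
    [0,0,0,0,0,0,0.7],
    [0,0,0.02,0,0,0,0.7],
    [0,0,0.06,0,0,0,0.7],
    [0,0,0.1,0,0,-0.05,0.7],
    [-0.01,-0.02,0.14,0,0,-0.1,0.75],
    [-0.03,-0.06,0.16,0,0,-0.14,0.75],
    [-0.035,-0.1,0.16,0,0,-0.15,0.75],
    [-0.038,-0.13,0.16,0,0,-0.15,0.75],
    [-0.04,-0.14,0.16,0,0,-0.15,0.75],
    [-0.04,-0.14,0.16,0,0,-0.15,0.75]
  ]
}}

```text
clock: 26.98
eef_pos: [456.6, 170.2, 193.9]
orientation: [-3.126, -0.312, -0.002]
force: [0.2, 0.4, 0.9]
width: 0.752
finger_force: 0.0
```

```bash
python3 - <<'E'
from h import *
s=get_state();print(s["clock"],s["eef_pos"],s["orientation"])
cv2.imwrite("pics/w4.png",read_camera("wrist"))
np.save("w4.npy",np.r_[s["eef_pos"],s["orientation"]])
E
```

```text
26.975 [456.61590904 170.20425257 193.88158436] [-3.12560632e+00 -3.12456318e-01 -1.68271386e-03]
```

View pics/w4.png

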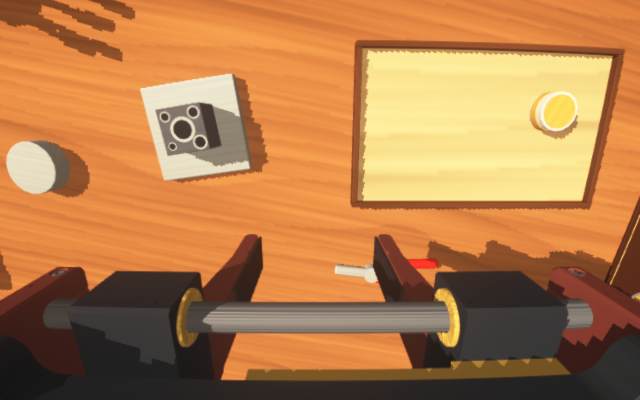

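The plate's corners are at (141,87), (233,74), (250,168) and (164,180). The dapping block's centre hollow is at (182,129), and the pot is undisturbed at (556,112).

```bash
python3 - <<'E'
from m1 import *
W=wc("w4.npy")
q=[onz(W,u,12) for u in [(141,87),(233,74),(250,168),(164,180)]];print(np.mean(q,0),onz(W,(182,129),48),onz(W,(556,112),28))
E
```

```text
[496.   309.99  12.  ] [496.97 310.1   48.  ] [588.78 -52.21  28.  ]
```

The block sits within 1 mm of the plate's middle. Next I'll go back over the mat and look down at the jar before regrasping it.

Request:
{"method": "move_arm", "body": {
  "motion": [
    [0.002,-0.015,0.005,0,0,0,0.78],
    [0.006,-0.055,0.015,0,0,0,0.78],
    [0.01,-0.105,0.025,0,0,0,0.78],
    [0.013,-0.155,0.035,0,0,0,0.78],
    [0.01,-0.205,0.045,0,0,0,0.78],
    [0.003,-0.255,0.047,0,0,0,0.78],
    [-0.007,-0.305,0.047,0,0,0,0.78],
    [-0.018,-0.35,0.047,0,0,0,0.78],
    [-0.037,-0.39,0.047,0,0,0,0.78],
    [-0.056,-0.43,0.047,0,0,0,0.78],
    [-0.07,-0.457,0.047,0,0,0,0.78],
    [-0.0765,-0.4695,0.047,0,0,0,0.78],
    [-0.0765,-0.4695,0.047,0,0,0,0.78],
    [-0.0765,-0.4695,0.047,0,0,0,0.78]
  ]
}}

```text
clock: 28.78
eef_pos: [381.1, -298.1, 240.1]
orientation: [-3.125, -0.317, -0.001]
force: [-0.2, 0.5, 0.6]
width: 0.78
finger_force: 0.0
```

```bash
python3 - <<'E'
from h import *
s=get_state();print(s["clock"],s["eef_pos"],s["orientation"])
cv2.imwrite("pics/w5.png",read_camera("wrist"))
np.save("w5.npy",np.r_[s["eef_pos"],s["orientation"]])
W=cam("wrist",s)
print(proj(W,[[380,-300,92],[455,-299.7,86],[530,-300.6,90]]))
E
```

```text
28.775 [ 381.07582564 -298.0900975   240.13588069] [-3.12498186e+00 -3.17279309e-01 -5.51978184e-04]
[[319.30670188 198.10673941]
 [334.73021225 122.87214168]
 [353.93654806  38.98365947]]
```

View pics/w5.png

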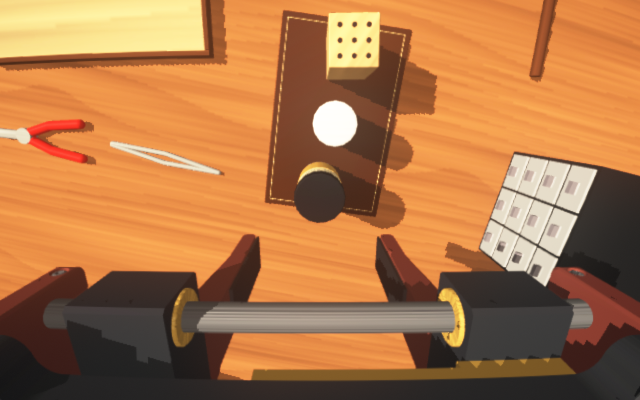

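The jar lid is at (319,197) and the canister at (335,123), both within 1 px of prediction. I'll regrasp the jar.

Request:
{"method": "move_arm", "body": {
  "motion": [
    [0,0,-0.015,0,0,0,0.78],
    [0,0,-0.05,0,0,0,0.78],
    [0,0,-0.095,0,0,0,0.78],
    [0,0,-0.135,0,0,0,0.78],
    [0,0,-0.162,0,0,0,0.78],
    [0,0,-0.173,0,0,0,0.78],
    [0,0,-0.1755,0,0,0,0.78],
    [0,0,-0.1755,0,0,0,0.78],
    [0,0,-0.1755,0,0,0,0.4],
    [0,0,-0.1755,0,0,0,0],
    [0,0,-0.1755,0,0,0,0],
    [0,0,-0.1755,0,0,0,0],
    [0,0,-0.1755,0,0,0,0],
    [0,0,-0.1755,0,0,0,0]
  ]
}}

```text
clock: 30.58
eef_pos: [380.3, -299.9, 65.3]
orientation: [3.125, 0.313, 0.001]
force: [-0.9, 0.1, 6.5]
width: 0.59
finger_force: 30.0
```

Request:
{"method": "move_arm", "body": {
  "motion": [
    [0,0,0.012,0,0,0,0],
    [0,0,0.045,0,0,0,0],
    [0,0,0.085,0,0,0,0],
    [0.003,0.006,0.115,0,0,0,0],
    [0.013,0.026,0.122,0,0,0,0],
    [0.03,0.06,0.122,0,0,0,0],
    [0.05,0.1,0.122,0,0,0,0],
    [0.071,0.143,0.122,0,0,0,0],
    [0.093,0.187,0.122,0,0,0,0],
    [0.115,0.231,0.122,0,0,0,0],
    [0.137,0.275,0.122,0,0,0,0],
    [0.158,0.317,0.122,0,0,0,0],
    [0.176,0.353,0.122,0,0,0,0],
    [0.189,0.38,0.122,0,0,0,0],
    [0.195,0.3915,0.115,0,0,0,0],
    [0.196,0.3935,0.09,0,0,0,0],
    [0.196,0.3935,0.055,0,0,0,0],
    [0.196,0.3935,0.03,0,0,0,0],
    [0.196,0.3935,0.015,0,0,0,0],
    [0.196,0.3935,0.01,0,0,0,0]
  ]
}}

```text
clock: 33.08
eef_pos: [575.4, 93.1, 74.0]
orientation: [3.126, 0.312, -0.002]
force: [0.3, -0.2, -1.7]
width: 0.588
finger_force: 30.0
```

Request:
{"method": "move_arm", "body": {
  "motion": [
    [0,0,0,0,0,0,0],
    [0,0,-0.003,0,0,0,0],
    [0,0,-0.005,0,0,0,0],
    [0,0,-0.006,0,0,0,0],
    [0,0,-0.006,0,0,0,0]
  ]
}}

```text
clock: 33.7
eef_pos: [576.1, 94.0, 69.4]
orientation: [3.126, 0.313, 0.001]
force: [-2.3, -1.3, 5.0]
width: 0.589
finger_force: 30.0
```

Request:
{"method": "move_arm", "body": {
  "motion": [
    [0,0,0,0,0,0,0.78],
    [0,0,0,0,0,0,0.78],
    [0,0,0,0,0,0,0.78],
    [0,0,0.02,0,0,0,0.78],
    [0,0,0.065,0,0,0,0.78],
    [-0.002,-0.01,0.1,0,0,0,0.78],
    [-0.011,-0.035,0.12,0,0,0,0.75],
    [-0.024,-0.08,0.12,0,0,0,0.75],
    [-0.039,-0.13,0.12,0,0,0,0.75],
    [-0.055,-0.18,0.12,0,0,0,0.75],
    [-0.071,-0.23,0.12,0,0,0,0.75],
    [-0.086,-0.28,0.12,0,0,0,0.75],
    [-0.101,-0.33,0.12,0,0,0,0.75],
    [-0.115,-0.375,0.12,0,0,0,0.75],
    [-0.121,-0.393,0.115,0,0,0,0.75],
    [-0.121,-0.393,0.09,0,0,0,0.75],
    [-0.121,-0.393,0.05,0,0,0,0.75],
    [-0.121,-0.393,0.01,0,0,0,0.75],
    [-0.121,-0.393,-0.008,0,0,0,0.75],
    [-0.121,-0.393,-0.012,0,0,0,0.75]
  ]
}}

```text
clock: 36.2
eef_pos: [455.1, -298.2, 56.3]
orientation: [-3.125, -0.315, 0.001]
force: [0.8, 1.0, -0.7]
width: 0.751
finger_force: 0.0
```

Request:
{"method": "move_arm", "body": {
  "motion": [
    [0,0,0,0,0,0,0.75],
    [0,0,0,0,0,0,0.4],
    [0,0,0,0,0,0,0],
    [0,0,0,0,0,0,0],
    [0,0,0,0,0,0,0],
    [0,0,0,0,0,0,0]
  ]
}}

```text
clock: 36.95
eef_pos: [455.3, -299.4, 57.3]
orientation: [3.125, 0.313, 0.001]
force: [-1.1, 0.2, 6.6]
width: 0.499
finger_force: 30.0
```

Request:
{"method": "move_arm", "body": {
  "motion": [
    [0,0,0.012,0,0,0,0],
    [0,0,0.045,0,0,0,0],
    [0,0,0.085,0,0,0,0],
    [0.001,0.008,0.115,0,0,0,0],
    [0.005,0.03,0.122,0,0,0,0],
    [0.012,0.068,0.122,0,0,0,0],
    [0.021,0.113,0.122,0,0,0,0],
    [0.03,0.16,0.122,0,0,0,0],
    [0.039,0.21,0.122,0,0,0,0],
    [0.048,0.26,0.122,0,0,0,0],
    [0.056,0.303,0.122,0,0,0,0],
    [0.061,0.332,0.12,0,0,0,0],
    [0.063,0.343,0.105,0,0,0,0],
    [0.063,0.343,0.075,0,0,0,0],
    [0.063,0.343,0.04,0,0,0,0],
    [0.063,0.343,0.018,0,0,0,0],
    [0.063,0.343,0.01,0,0,0,0],
    [0.063,0.343,0.007,0,0,0,0],
    [0.063,0.343,0.005,0,0,0,0],
    [0.063,0.343,0.005,0,0,0,0]
  ]
}}

```text
clock: 39.45
eef_pos: [518.4, 43.9, 62.2]
orientation: [3.126, 0.313, 0.002]
force: [-0.4, -0.0, -1.6]
width: 0.498
finger_force: 30.0
```

Request:
{"method": "move_arm", "body": {
  "motion": [
    [0,0,-0.0005,0,0,0,0],
    [0,0,-0.001,0,0,0,0],
    [0,0,-0.001,0,0,0,0]
  ]
}}

```text
clock: 39.83
eef_pos: [518.3, 44.0, 61.3]
orientation: [3.126, 0.313, 0.001]
force: [-2.4, -1.1, 5.6]
width: 0.496
finger_force: 30.0
```

Request:
{"method": "move_arm", "body": {
  "motion": [
    [0,0,0,0,0,0,0.72],
    [0,0,0,0,0,0,0.72],
    [0,0,0,0,0,0,0.72],
    [0,0,0.02,0,0,0,0.72],
    [0,0,0.065,0,0,0,0.75],
    [0,-0.005,0.11,0,0,0,0.75],
    [0.001,-0.03,0.13,0,0,0,0.75],
    [0.003,-0.075,0.13,0,0,0,0.75],
    [0.005,-0.125,0.13,0,0,0,0.75],
    [0.007,-0.18,0.13,0,0,0,0.75],
    [0.009,-0.235,0.13,0,0,0,0.75],
    [0.011,-0.285,0.13,0,0,0,0.75],
    [0.012,-0.325,0.13,0,0,0.01,0.75],
    [0.012,-0.344,0.13,0,0,0.01,0.75],
    [0.012,-0.344,0.11,0,0,0.01,0.75],
    [0.012,-0.344,0.07,0,0,0.01,0.75],
    [0.012,-0.344,0.03,0,0,0.01,0.75],
    [0.012,-0.344,0.006,0,0,0.01,0.75],
    [0.012,-0.344,-0.0015,0,0,0.01,0.75],
    [0.012,-0.344,-0.0015,0,0,0.01,0.75]
  ]
}}

```text
clock: 42.32
eef_pos: [530.3, -299.3, 59.3]
orientation: [-3.124, -0.33, -0.0]
force: [0.7, -0.6, 0.1]
width: 0.755
finger_force: 0.0
```

Request:
{"method": "move_arm", "body": {
  "motion": [
    [0,0,0,0,0,0,0.4],
    [0,0,0,0,0,0,0],
    [0,0,0,0,0,0,0],
    [0,0,0,0,0,0,0],
    [0,0,0,0,0,0,0],
    [0,0,0,0,0,0,0]
  ]
}}

```text
clock: 43.08
eef_pos: [530.5, -300.4, 60.1]
orientation: [3.124, 0.329, 0.002]
force: [-0.5, 0.5, 6.2]
width: 0.521
finger_force: 30.0
```

Request:
{"method": "move_arm", "body": {
  "motion": [
    [0,0,0.012,0,0,0,0],
    [0,0,0.045,0,0,0,0],
    [0,0,0.085,0,0,0,0],
    [0,0.008,0.115,0,0,0,0],
    [0.001,0.03,0.122,0,0,0,0],
    [0.002,0.068,0.122,0,0,0,0],
    [0.003,0.113,0.122,0,0,0,0],
    [0.004,0.16,0.122,0,0,0,0],
    [0.005,0.203,0.122,0,0,0,0],
    [0.006,0.238,0.122,0,0,0,0],
    [0.006,0.256,0.115,0,0,0,0],
    [0.006,0.262,0.095,0,0,0,0],
    [0.006,0.262,0.065,0,0,0,0],
    [0.006,0.262,0.035,0,0,0,0],
    [0.006,0.262,0.017,0,0,0,0],
    [0.006,0.262,0.01,0,0,0,0],
    [0.006,0.262,0.007,0,0,0,0],
    [0.006,0.262,0.005,0,0,0,0],
    [0.006,0.262,0.0045,0,0,0,0],
    [0.006,0.262,0.0045,0,0,0,0]
  ]
}}

```text
clock: 45.58
eef_pos: [536.2, -38.2, 64.1]
orientation: [3.124, 0.329, 0.001]
force: [0.5, -0.4, -0.9]
width: 0.524
finger_force: 30.0
```

Request:
{"method": "move_arm", "body": {
  "motion": [
    [0,0,-0.0005,0,0,0,0],
    [0,0,-0.001,0,0,0,0],
    [0,0,-0.001,0,0,0,0],
    [0,0,-0.001,0,0,0,0.72],
    [0,0,-0.001,0,0,0,0.72],
    [0,0,-0.001,0,0,0,0.72],
    [0,0,0.02,0,0,0,0.72],
    [0,0,0.065,0,0,0,0.72],
    [0,0,0.115,0,0,0,0.72],
    [-0.005,0.005,0.155,0,0,0,0.72],
    [-0.02,0.03,0.176,0,0,0,0.72],
    [-0.045,0.07,0.176,0,0,0,0.72],
    [-0.061,0.098,0.176,0,0,0,0.72],
    [-0.061,0.098,0.176,0,0,0,0.72],
    [-0.061,0.098,0.176,0,0,0,0.72]
  ]
}}

```text
clock: 47.45
eef_pos: [475.2, 59.2, 239.6]
orientation: [3.124, 0.328, 0.0]
force: [-0.9, -0.4, -1.1]
width: 0.719
finger_force: 0.0
```

```bash
python3 - <<'E'
from h import *
s=get_state();print(s["clock"],s["eef_pos"],s["orientation"],s["force"])
im=read_camera("wrist");cv2.imwrite("pics/w6.png",im)
cv2.imwrite("pics/w6c.png",cv2.resize(im[20:390,80:560],None,fx=1.6,fy=1.6))
E
```

```text
47.45 [475.23914751  59.20367418 239.61830802] [3.12403853e+00 3.27983182e-01 1.73758330e-04] [-0.90039028 -0.42261507 -1.0630477 ]
```

View pics/w6c.png

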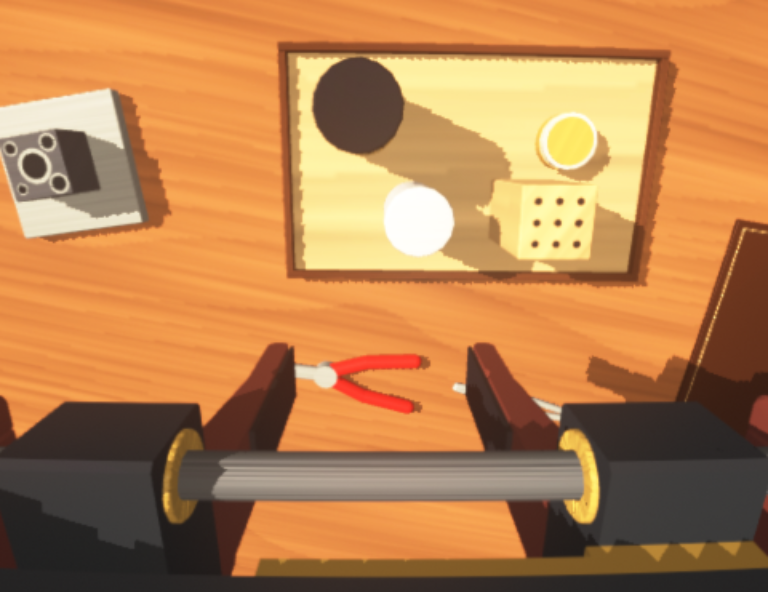

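The view matches the start: jar (358,105), canister (418,220), bur block (557,222) and pot (568,140) are all within about 2 px of before, and the dapping block is in the middle of the plate.

```bash
python3 -c "
from bench import *
print(close_job())"
```

```text
the job is handed in; nothing more can be done
None
```

The job is done and handed in at about 47 s: the dapping block is within about 1 mm of the middle of the steel plate, the jar, bur block and canister are back upright on their own spots, and the pot of beads was left where it was.

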